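Tuck the foil box in behind the shelf leg

ROBOT

A 6-joint arm with a two-finger parallel gripper is mounted at the origin on the work surface. World frame = base frame: x ahead of the robot, y to its left, z up, the work surface at z = 0. Lengths are in mm, angles in rad, forces in N, time in s.
With the tool pointing down it reaches from about 350 to 775 mm from the base axis. Payload 7.3 kg.
Tool frame: the origin (TCP) lies midway between the tips of the shut fingers; the grasp point (between the pads) lies 19 mm behind it (grip_depth is the distance from the TCP to the grasp point, in mm); z points along the fingers, y is the direction in which the jaws open and shut (so a half turn about z gives the same grasp; the last joint's range is limited). The gripper opens to 92 mm and grips with 3 to 60 N. Pads are 19 mm wide; open, the fingers measure 130 mm over their backs; the gripper's body (75 mm by 190 mm) begins 47 mm behind the grasp point.
Start: joints at [0.989, 0.342, 1.524, -0, 1.275, -0.146], TCP at [221.61, 475.956, 226.741] pointing down, gripper open.
Joint ranges: [-2.53, 2.53], [-0.77, 2.02], [0.04, 2.7], [-1, 4.14], [0.28, 2.66], [-3.11, 3.11]. Speed limits (rad/s): [2.57, 2.57, 3.14, 3.14, 3.14, 3.14].

INTERFACE

Orientations are given as [roll, pitch, yaw] about the fixed x, y, z axes, in that order (R = Rz(yaw) Ry(pitch) Rx(roll)).
In Python, from plant import get_obs, capture, close_job, spot_in, silhouettes, mark_of, grip_depth gives the robot as it stands.
- The arm moves only by the tool servo_tool, never from a script. Its arguments are lists of equal length, an entry for each row: "slide": the shift along the tool's x, y, z normalised to -1 to 1, where 1 is 20 cm, a list of three; "rot": the turn, a rotation vector about the tool's x, y, z normalised to -1 to 1, where 1 is pi rad, a list of three; "claw": the finger opening in mm, from 0 to 91.8. A call has 1 to 5 rows; each row is the pose to reach, as a shift and turn from the pose commanded when the call began, along the tool's axes at that moment, turning the shorter way round; what a row does not reach only later rows make up. A row lasts 1/8 s, in which the tool goes at most 62.5 mm and 10.7 degrees, less where a joint would pass 70% of its speed; a pose out of reach is approached as far as the arm can. A call with a number of a shift or a turn outside -1 to 1 is refused whole. A call with a gripper value outside its range is refused whole. The fingers move at their own pace and stop on an object; the grip force is fixed at half the most. Time passes only in rows, so rows that repeat a pose let the fingers close. It gives the time, the measured TCP pose, the force and the opening at its end, in the units of the state.
- get_obs(): the state, without advancing time (a new reading comes with each control period).
- capture(name): name is "scene" or "top" or "wrist"; returns a dict with "frame" (480x640x3 uint8, red, green, blue), "depth" (480x640 float32, mm along the optical axis (not along the pixel's ray), 0 where there is no reading), "vertical_fov" (degrees; the focal length in pixels is half the picture's height over the tangent of half this angle, whatever the lens; pixels are square), "cx", "cy" (the principal point, pixels), "position" and "rotation" of the camera in the world. Camera axes: x right, y down, z forward; pixel columns grow to the right and rows downward; lengths in mm; the calibration is good to about 2 mm. A picture is of the moment at which its call begins.
- close_job(): hands the job in, once; it reports no verdict.
Trained networks look in the newest picture that a camera, given by its name, has taken for a name from the list of things; names that differ only in an ending like _2 or _b are one class to them, and where a whole thing is asked for, a point or a joint stands for the part that bears it (a point fixed in the world has none). Each returns a list of dicts, best first, with "confidence" (0 to 1); they miss things now and then, are a little off and sometimes report something else, mostly with a low value. They report only what shows in the picture. A call takes as long as a camera call.
- spot_in(query, camera): "box" ([left, top, right, bottom] in pixels, round what is visible of it).
- silhouettes(query, camera): "pixels" (480x640 bool, what is visible of it) and "box" ([left, top, right, bottom] in pixels, round what is visible of it).
- mark_of(query, camera): "xy" ([column, row] in pixels: a listed point, or the origin of a listed thing).
The state is a dict: "time": time; "joint_positions": joint angles; "dq": joint speeds; "tau": joint torques, N m; "tool_pos": TCP position; "tcp_rot": TCP orientation; "contact_force": force on the tool from outside, world axes, zero at the start; "moment": the same for the moment, N m; "grip_width": finger opening in mm.
Only numpy, scipy, OpenCV 4.12 (cv2) and the standard library are available. Lean on these libraries where they do the work, as an engineer would, in place of code of your own. Each camera call takes 0.05 s, during which the arm holds its last target. There are 200 camera calls.

TASK

Put the long blue box of kitchen foil away along the low tiled ledge by pushing it with your fingertips (right and left as the robot sees them): angle its right end in behind the right-hand shelf's inner chrome leg, under the glass, then push its left end back until the whole box lies flat against the ledge with its right end still tucked behind that leg. Push gently, never pinch, tip or lift the box, and leave the carousel and everything else on the worktop, ledge and shelves where it is.

Things in the scene. Friction and masses are not known exactly. Their poses are not given: they have to be found in the camera images.
- foil_box: Long carton of wide kitchen foil, blue with silver and yellow middle, about 0.35 kg (varies), 50 mm wide (own x), 360 mm long (own y), 50 mm tall; slides on the worktop. Origin: centre of its underside. Own +y points to its left end, +x to its back face (ledge side). It starts roughly parallel to the ledge, out in front of the gap between the shelves, with its right end a little to the left of the right leg.
- foil_left_end (a point): Centre of the box's left end face (own +y end, towards world +y), 25 mm above its underside.
- foil_right_end (a point): Centre of the box's right end face (own -y end, towards world -y), 25 mm above its underside. This end goes in first.
- shelf_fitting: Fixed low tiled ledge with the two glass shelves. Origin on the worktop, in the ledge's front face; own +x points away from the robot into the ledge, +y left along it. Ledge front face: own x = 0, upright, 60 mm high, 1220 mm long. The bay before it is open above between the shelves (own y -0.155 to 0.175) and empty under the right shelf.
- right_leg (a point): Foot of the right shelf's inner front leg, on its axis on the worktop, at own (-0.133, -0.17) of shelf_fitting: an upright chrome tube 16 mm in diameter, up to the glass. 125 mm are clear between the back of the leg and the ledge.
- left_leg (a point): Foot of the left shelf's inner front leg, the same tube at own (-0.075, 0.19) of shelf_fitting. The gap between the two legs, along the ledge, is 344 mm, less than the box's length.
- right_shelf (a point): Centre of the right glass shelf's top face, 168 mm up: clear glass 200 x 375 x 8 mm, at own x -0.150 to 0.050, y -0.53 to -0.155 of shelf_fitting; chrome bracket bars under it reach down to 143 mm. The left shelf is alike at x -0.092 to 0.108, y 0.175 to 0.55. Outer front legs at own (-0.133, -0.515) and (-0.075, 0.535).
- carousel (a joint): Turn of the white spice carousel (168 mm across, 110 mm tall, small empty glass jars in it) that stands on the left glass shelf and spins freely about its upright axis; in rad, 0 at the start, positive anticlockwise from above. Leave alone.
- pan_lid: Stainless steel saucepan lid, 140 mm across, 47 mm high with a black knob, on the right glass shelf. Origin: centre of underside. Leave alone.
- green_cup: Green plastic cup, 74 mm across, 95 mm tall, on the right glass shelf. Origin: centre of underside. Leave alone.
- spoon: Yellow silicone spoon, 260 mm long, lying on top of the ledge. Leave alone.
- jar_a: Empty glass spice jar with steel cap, 44 mm across, 75 mm tall, on the worktop to the right. Origin: centre of underside. Leave alone.
- jar_b: Empty glass spice jar with steel cap, 44 mm across, 75 mm tall, on the worktop to the left. Origin: centre of underside. Leave alone.
- salt_bowl: Small terracotta bowl, 100 mm across, 45 mm tall, on the worktop to the right near the robot. Origin: centre of underside. Leave alone.

How it is judged:
By the outcome, as a careful person would: the job done as asked, in the order asked, and still so for the second after the job is handed in, with the robot touching nothing.
It also fails if it takes over 72 s, if anything falls off the work surface, if the arm or the gripper's body presses on something with over 40 N, if the wrist force passes 120 N, or if a joint passes its speed limit or range.

## Working session

There is one attempt and no reset: what is moved stays moved. The work goes in short steps, Python scripts to look and compute and a tool call to move; the robot and the scene stay as the last step left them, time stands still between calls to the robot, and variables do not carry over. Pictures are saved under pics/ and viewed, about 8 in all and at most 12, crops included, and the job is handed in when it is done.

Besides the shell and the picture viewer there is one more tool, called after "Call:" as a command line: name --argument value ..., lists and objects as JSON in quotes. servo_tool: Moves the arm, as the interface text tells. Scaled input: -1 to 1 covers 20 cm each way for a shift and pi rad each way for a turn. Its arguments: {"type":"object","properties":{"slide":{"type":"array","items":{"type":"array","items":{"type":"number"}}},"rot":{"type":"array","items":{"type":"array","items":{"type":"number"}}},"claw":{"type":"array","items":{"type":"number"}}},"required":["slide","rot","claw"]}

```bash
mkdir -p pics
cat > h.py <<'E'
import numpy as np, cv2
from plant import *
def K(c): return 240/np.tan(np.radians(c["vertical_fov"])/2)
def ray(c,u,v):
    return np.array(c["rotation"])@np.array([(u-c["cx"])/K(c),(v-c["cy"])/K(c),1.])
def onz(c,u,v,z):
    d=ray(c,u,v);p=np.array(c["position"]);return p+d*(z-p[2])/d[2]
def pts(c,m):
    v,u=np.nonzero(m&(c["depth"]>0));d=c["depth"][v,u]
    P=np.stack([(u-c["cx"])/K(c)*d,(v-c["cy"])/K(c)*d,d],1)
    return P@np.array(c["rotation"]).T+np.array(c["position"])
def boxfit(cam="top",zmin=42,zmax=60):
    c=capture(cam);s=silhouettes("foil_box",cam)
    if not s: print("no box");return
    P=pts(c,s[0]["pixels"]);print("conf",s[0]["confidence"],len(P),"z",np.percentile(P[:,2],[5,50,95]).round(1))
    T=P[(P[:,2]>zmin)&(P[:,2]<zmax)]
    r=cv2.minAreaRect(T[:,:2].astype(np.float32));B=cv2.boxPoints(r)
    print("top rect",np.round(r[0],1),np.round(r[1],1),round(r[2],2));print(B.round(1).tolist())
    return c,T
def save(c,n): cv2.imwrite(f"pics/{n}.png",c["frame"][:,:,::-1])
E
cat > a.py <<'E'
from h import *
for n in ["scene","top"]:
    c=capture(n);save(c,n+"0");print(n,np.round(c["position"]),c["vertical_fov"])
    for q in ["right_leg","left_leg","shelf_fitting"]:
        for m in mark_of(q,n)[:2]: print(q,np.round(m["xy"]),round(m["confidence"],2),onz(c,*m["xy"],0).round(1))
    for q in ["foil_left_end","foil_right_end"]:
        for m in mark_of(q,n)[:1]: print(q,np.round(m["xy"]),round(m["confidence"],2),onz(c,*m["xy"],25).round(1))
    for q in ["jar_a","salt_bowl","green_cup","pan_lid"]:
        for m in mark_of(q,n)[:2]: print(q,np.round(m["xy"]),round(m["confidence"],2),onz(c,*m["xy"],0 if q[0] in"js" else 168).round(1))
boxfit("top");boxfit("scene")
o=get_obs();print(o["tool_pos"],o["tcp_rot"],o["time"])
a=cv2.imread("pics/scene0.png");b=cv2.imread("pics/top0.png")
cv2.imwrite("pics/both0.png",cv2.resize(np.vstack([a,b]),(450,600+75))[:600] if 0 else np.hstack([cv2.resize(a,(400,300)),cv2.resize(b,(400,300))]))
E
python3 a.py
```

```text
scene [1019.  746.  851.] 55.3184716025786Traceback (most recent call last):
  File "a.py", line 5, in <module>
    for m in mark_of(q,n)[:2]: print(q,np.round(m["xy"]),round(m["confidence"],2),onz(c,*m["xy"],0).round(1))
                                                                                  ~~~^^^^^^^^^^^^^^
  File "h.py", line 7, in onz
    d=ray(c,u,v);p=np.array(c["position"]);return p+d*(z-p[2])/d[2]
                                                               ~^^^
IndexError: invalid index to scalar variable.
```

View pics/scene0.png

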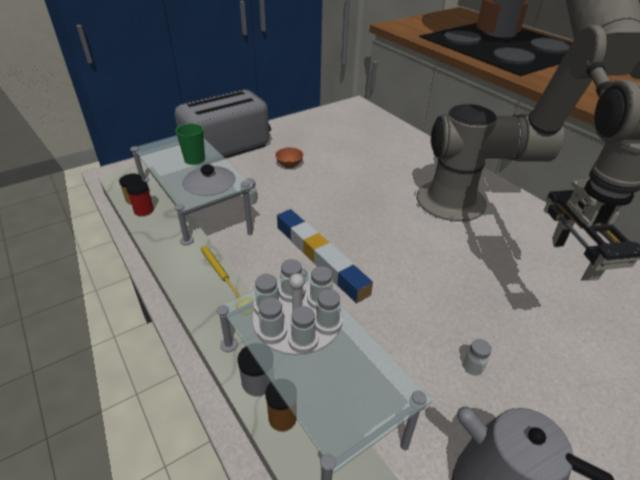

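The scene view shows the fitting from the far left, with the box at about (325,255), the right shelf at upper left and the carousel at (298,310). The camera rotation isn't a matrix, so I'll check its form.

```bash
python3 -c "
from plant import *
c=capture('scene');print(c['rotation'],c['position'],c['cx'],c['cy'],get_obs()['tcp_rot'])"
sed -i 's/^def K/from scipy.spatial.transform import Rotation as Ro\ndef RR(c):\n    r=np.array(c["rotation"],float)\n    return r if r.ndim==2 else (Ro.from_euler("xyz",r) if r.size==3 else Ro.from_quat(r)).as_matrix()\ndef K/; s/np.array(c\["rotation"\])/RR(c)/' h.py
python3 a.py
```

```text
[-2.27646781 -0.00526959  2.57160633] [1019.32096964  745.78842839  850.52714011] 308.48884849709225 236.2419051900649 [-3.14045857e+00 -1.72994716e-04  2.70582251e+00]
scene [1019.  746.  851.] 55.3184716025786
right_leg [252. 232.] 0.59 [ 606.1 -194.2   -0. ]
left_leg [236. 289.] 0.39 [740.5 -17.2   0. ]
left_leg [195. 157.] 0.23 [ 585.  -677.9    0. ]
shelf_fitting [235. 291.] 0.8 [747.3 -11.8   0. ]
shelf_fitting [192. 158.] 0.55 [ 596.2 -673.6    0. ]
foil_left_end [364. 291.] 0.56 [490.1 179.   25. ]
foil_right_end [282. 215.] 0.79 [ 505.7 -190.2   25. ]
jar_a [472. 368.] 0.74 [413.9 462.1   0. ]
jar_a [252. 201.] 0.56 [ 536.3 -330.1    0. ]
salt_bowl [288. 168.] 0.66 [ 342.8 -435.5    0. ]
salt_bowl [320. 259.] 0.58 [500.9   3.5   0. ]
green_cup [193. 156.] 0.71 [ 674. -406.  168.]
pan_lid [209. 181.] 0.9 [ 685.7 -260.2  168. ]
top [ 409.   -4. 1480.] 45.15921445839626
right_leg [393. 224.] 0.71 [ 609.  -193.8    0. ]
left_leg [255. 203.] 0.71 [658.2 164.8   0. ]
shelf_fitting [327. 174.] 0.77 [737.8 -21.7   0. ]
foil_left_end [244. 267.] 0.94 [488.4 184.1  25. ]
foil_right_en
[... 194 characters left out ...]
5. 188.] 0.87 [ 672.6 -384.5  168. ]
green_cup [317. 264.] 0.68 [491.3   0.6 168. ]
pan_lid [430. 187.] 0.95 [ 672.3 -257.2  168. ]
pan_lid [495. 341.] 0.18 [ 323.9 -400.7  168. ]
conf 0.75 302 z [20.7 72.1 78.1]
top rect [ 531.3 -325.3] [40.  20.5] 29.57
[[508.8999938964844, -326.29998779296875], [519.0, -344.1000061035156], [553.7999877929688, -324.29998779296875], [543.7000122070312, -306.5]]
conf 0.85 2981 z [ 4.6 47.3 51.1]
top rect [500.8   2.2] [ 54.9 366.4] 2.69
[[464.79998779296875, 183.89999389648438], [482.0, -182.10000610351562], [536.7999877929688, -179.5], [519.5999755859375, 186.5]]
[221.60927777 475.95077565 226.7525184 ] [ 3.14148870e+00 -1.34132148e-05  2.70575733e+00] 1.35
```

View pics/top0.png

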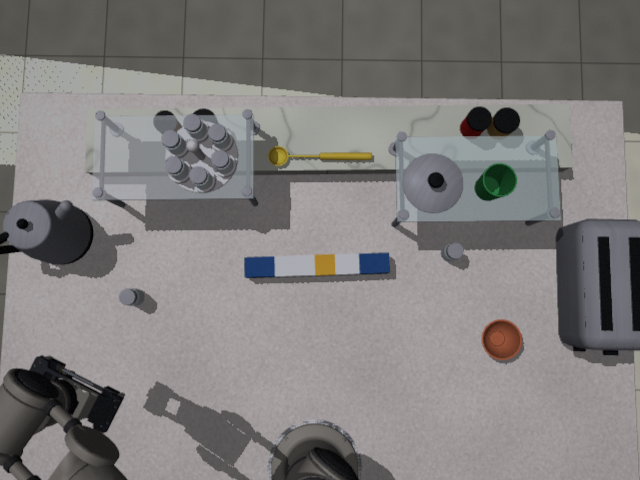

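The top view has the ledge across the image at row 172. The box runs from (245,267) to (389,263), the right leg is at (393,224) and jar_a at (453,250). The fitting's yaw is about 1.4° with its origin near (738,-21), and the box is at (501,2) with yaw 2.7°. Now I'll move, fingers shut and jaw axis turning towards world x.

Call:
servo_tool --slide '[[-0.19, -0.07, 0.03], [-0.38, -0.14, 0.05], [-0.56, -0.2, 0.08], [-0.75, -0.27, 0.1], [-0.93, -0.34, 0.13]]' --rot '[[0, 0, 0.055], [0, 0, 0.11], [0, 0, 0.165], [0, 0, 0.22], [0, 0, 0.275]]' --claw '[0, 0, 0, 0, 0]'

```text
time: 1.98
tool_pos: [362.5, 334.9, 200.8]
tcp_rot: [3.141, -0.0, 1.836]
contact_force: [0.7, 0.0, 0.8]
grip_width: 46.1
```

Call:
servo_tool --slide '[[-0.2, -0.01, 0.05], [-0.4, -0.03, 0.1], [-0.6, -0.04, 0.15], [-0.8, -0.06, 0.2], [-0.99, -0.07, 0.25]]' --rot '[[0, 0, 0.03], [0, 0, 0.06], [0, 0, 0.084], [0, 0, 0.084], [0, 0, 0.084]]' --claw '[0, 0, 0, 0, 0]'

```text
time: 2.6
tool_pos: [401.3, 140.0, 150.6]
tcp_rot: [3.141, -0.0, 1.578]
contact_force: [1.1, 0.4, -0.1]
grip_width: 0.9
```

Call:
servo_tool --slide '[[-0.2, 0.04, 0.05], [-0.4, 0.08, 0.1], [-0.6, 0.12, 0.15], [-0.8, 0.16, 0.2], [-0.98, 0.18, 0.25]]' --rot '[[0, 0, 0], [0, 0, 0], [0, 0, 0], [0, 0, 0], [0, 0, 0]]' --claw '[0, 0, 0, 0, 0]'

```text
time: 3.22
tool_pos: [439.0, -56.0, 100.6]
tcp_rot: [3.141, 0.0, 1.578]
contact_force: [-0.6, 0.7, -0.5]
grip_width: 0.6
```

Call:
servo_tool --slide '[[-0.15, 0, 0.1], [-0.27, 0, 0.2], [-0.34, 0, 0.3], [-0.35, 0, 0.37], [-0.35, 0, 0.4]]' --rot '[[0, 0, 0], [0, 0, 0], [0, 0, 0], [0, 0, 0], [0, 0, 0]]' --claw '[0, 0, 0, 0, 0]'

```text
time: 3.85
tool_pos: [438.7, -124.0, 20.1]
tcp_rot: [-3.141, -0.001, 1.578]
contact_force: [0.4, -0.7, -0.0]
grip_width: 0.1
```

Call:
servo_tool --slide '[[0, 0.06, 0], [0, 0.12, 0], [0, 0.18, 0], [0, 0.25, 0], [0, 0.32, 0]]' --rot '[[0, 0, 0], [0, 0, 0], [0, 0, 0], [0, 0, 0], [0, 0, 0]]' --claw '[0, 0, 0, 0, 0]'

```text
time: 4.47
tool_pos: [503.6, -123.7, 21.1]
tcp_rot: [-3.141, -0.0, 1.579]
contact_force: [-3.7, -1.4, 2.6]
grip_width: 0.4
```

```bash
cat > b.py <<'E'
from h import *
import sys
# fitting frame
F=np.array([738.,-21.]);t=0.024;R=np.array([[np.cos(t),-np.sin(t)],[np.sin(t),np.cos(t)]])
def box(cam="scene"):
    c=capture(cam);s=silhouettes("foil_box",cam)
    if not s: return print("none")
    P=pts(c,s[0]["pixels"]);T=P[(P[:,2]>40)&(P[:,2]<58)]
    q=(T[:,:2]-F)@R
    r=cv2.minAreaRect(q.astype(np.float32));print(cam,round(s[0]["confidence"],2),"own rect",np.round(r[0]),np.round(r[1]),round(r[2],1));print(cv2.boxPoints(r).round().tolist())
    for n,cm in [(n,k) for k in("scene","top") for n in("foil_left_end","foil_right_end")]:
        pass
    return c
c=box("scene")
c=capture("top")
for n in("foil_left_end","foil_right_end"):
    for m in mark_of(n,"top")[:1]: print(n,round(m["confidence"],2),((onz(c,*m["xy"],25)[:2]-F)@R).round(),onz(c,*m["xy"],25).round())
if len(sys.argv)>1: save(c,sys.argv[1])
o=get_obs();print(o["tool_pos"].round(1),o["contact_force"].round(1),o["time"])
E
python3 b.py
```

```text
none
foil_left_end 0.75 [-254.  207.] [479. 180.  25.]
foil_right_end 0.43 [-87. 186.] [646. 163.  25.]
[ 502.9 -123.8   20.7] [0.2 0.3 0.8] 4.725
```

Call:
servo_tool --slide '[[0, 0.05, 0], [0, 0.1, 0], [0, 0.15, 0], [0, 0.2, 0], [0, 0.24, 0]]' --rot '[[0, 0, 0], [0, 0, 0], [0, 0, 0], [0, 0, 0], [0, 0, 0]]' --claw '[0, 0, 0, 0, 0]'

```text
time: 5.35
tool_pos: [551.6, -123.6, 20.6]
tcp_rot: [-3.142, -0.0, 1.578]
contact_force: [-1.6, -0.1, -0.5]
grip_width: 0.6
```

Call:
servo_tool --slide '[[0, -0.08, 0], [0, -0.25, -0.2], [-0.05, -0.5, -0.4], [-0.05, -0.7, -0.55], [-0.05, -0.9, -0.6]]' --rot '[[0, 0, 0], [0, 0, 0], [0, 0, 0], [0, 0, 0], [0, 0, 0]]' --claw '[0, 0, 0, 0, 0]'

```text
time: 5.98
tool_pos: [371.2, -135.7, 142.7]
tcp_rot: [3.138, 0.002, 1.578]
contact_force: [-0.6, -0.6, 0.6]
grip_width: 0.3
```

```bash
python3 b.py top1
```

```text
scene 0.91 own rect [-190.   28.] [ 57. 363.] 22.9
[[-287.0, 184.0], [-146.0, -150.0], [-93.0, -128.0], [-234.0, 206.0]]
foil_left_end 0.67 [-12.  -8.] [726. -29.  25.]
foil_right_end 0.71 [-116. -138.] [ 626. -161.   25.]
[ 372.1 -135.4  141.1] [ 0.6 -0.4 -1.1] 6.225
```

View pics/top1.png

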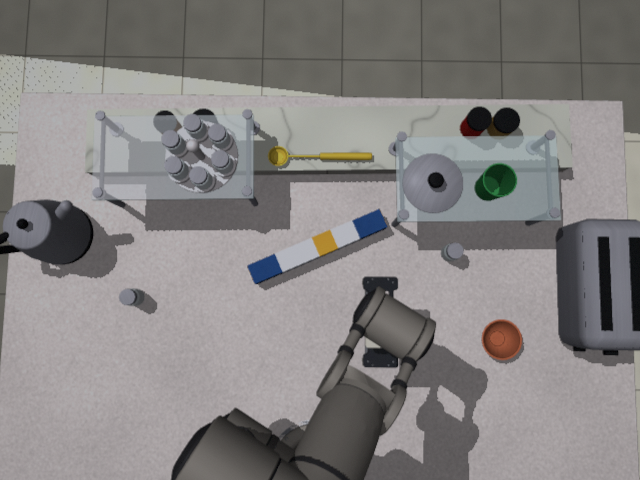

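The box is now at own (-190,28) with yaw 23°, its right end at (380,220) px just left of the leg. It needs about 45 mm more forward travel, so I'll align the fingertip with its face and push near the centre.

Call:
servo_tool --slide '[[0.1, 0.2, 0.1], [0.2, 0.4, 0.2], [0.26, 0.55, 0.35], [0.265, 0.65, 0.5], [0.265, 0.68, 0.605]]' --rot '[[0, 0, -0.04], [0, 0, -0.08], [0, 0, -0.13], [0, 0, -0.13], [0, 0, -0.13]]' --claw '[0, 0, 0, 0, 0]'

```text
time: 6.85
tool_pos: [508.4, -80.1, 17.2]
tcp_rot: [-3.141, -0.001, 1.988]
contact_force: [-1.0, -0.2, -0.2]
grip_width: 0.6
```

Call:
servo_tool --slide '[[-0.036, 0.08, 0], [-0.064, 0.144, 0], [-0.09, 0.204, 0], [-0.117, 0.264, 0], [-0.144, 0.324, 0]]' --rot '[[0, 0, 0], [0, 0, 0], [0, 0, 0], [0, 0, 0], [0, 0, 0]]' --claw '[0, 0, 0, 0, 0]'

```text
time: 7.48
tool_pos: [578.3, -80.5, 18.1]
tcp_rot: [-3.14, -0.001, 1.987]
contact_force: [-1.8, 0.8, -0.6]
grip_width: 0.4
```

```bash
python3 b.py
```

```text
scene 0.87 own rect [-159.   25.] [ 57. 362.] 32.9
[[-281.0, 162.0], [-84.0, -142.0], [-37.0, -111.0], [-234.0, 193.0]]
foil_left_end 0.83 [-260.  175.] [474. 147.  25.]
foil_right_end 0.77 [ -58. -122.] [ 683. -144.   25.]
[577.4 -80.8  18.9] [ 0.5 -0.4 -0.5] 7.725
```

Front-right corner is now behind the leg line (own x about -82). Next I'll back off, go round to the left end and align with the box axis.

Call:
servo_tool --slide '[[0, -0.12, 0], [0, -0.25, -0.15], [0.1, -0.3, -0.3], [0.25, -0.28, -0.45], [0.42, -0.2, -0.55]]' --rot '[[0, 0, 0], [0, 0, -0.02], [0, 0, -0.04], [0, 0, -0.058], [0, 0, -0.058]]' --claw '[0, 0, 0, 6, 12]'

```text
time: 8.35
tool_pos: [506.6, -20.2, 131.1]
tcp_rot: [3.141, 0.001, 2.167]
contact_force: [0.3, -0.3, -0.6]
grip_width: 10.5
```

Call:
servo_tool --slide '[[0.19, 0.07, 0], [0.38, 0.14, 0], [0.57, 0.21, 0], [0.76, 0.28, 0], [0.953, 0.348, 0]]' --rot '[[0, 0, 0], [0, 0, 0], [0, 0, 0], [0, 0, 0], [0, 0, 0]]' --claw '[12, 12, 12, 12, 12]'

```text
time: 8.98
tool_pos: [456.6, 177.4, 129.7]
tcp_rot: [3.141, -0.0, 2.168]
contact_force: [0.9, -0.9, -0.4]
grip_width: 12.3
```

Call:
servo_tool --slide '[[0, 0, 0.2], [0, 0, 0.35], [0, 0, 0.48], [0, 0, 0.55], [0, 0, 0.56]]' --rot '[[0, 0, 0], [0, 0, 0], [0, 0, 0], [0, 0, 0], [0, 0, 0]]' --claw '[12, 12, 12, 12, 12]'

```text
time: 9.6
tool_pos: [456.9, 176.1, 17.2]
tcp_rot: [-3.14, -0.001, 2.168]
contact_force: [-0.4, -0.8, -0.1]
grip_width: 12.0
```

Call:
servo_tool --slide '[[-0.09, 0, 0], [-0.16, 0, 0], [-0.23, 0, 0], [-0.3, 0, 0], [-0.37, 0, 0]]' --rot '[[0, 0, 0], [0, 0, 0], [0, 0, 0], [0, 0, 0], [0, 0, 0]]' --claw '[12, 12, 12, 12, 12]'

```text
time: 10.22
tool_pos: [499.4, 114.3, 17.9]
tcp_rot: [3.141, -0.0, 2.168]
contact_force: [-2.7, 3.5, 3.6]
grip_width: 12.0
```

```bash
python3 b.py
```

```text
scene 0.8 own rect [-118.  -41.] [ 58. 313.] 32.7
[[-227.0, 76.0], [-58.0, -188.0], [-9.0, -157.0], [-179.0, 107.0]]
foil_right_end 0.57 [ -35. -173.] [ 707. -195.   25.]
[499.  114.8  17.5] [0.1 0.1 0.3] 10.475
```

Right end is past the leg with a 9 mm gap to the ledge. Now round to the front face near the left end.

Call:
servo_tool --slide '[[0.12, 0, 0], [0.15, -0.2, 0], [0.1, -0.37, 0], [-0.08, -0.37, 0], [-0.21, -0.36, 0]]' --rot '[[0, 0, 0], [0, 0, 0], [0, 0, 0], [0, 0, 0], [0, 0, 0]]' --claw '[12, 6, 0, 0, 0]'

```text
time: 11.1
tool_pos: [463.5, 39.1, 17.9]
tcp_rot: [3.141, 0.001, 2.169]
contact_force: [-0.0, 0.5, -0.2]
grip_width: 0.3
```

Call:
servo_tool --slide '[[0, 0.11, 0], [-0.02, 0.18, 0], [-0.04, 0.25, 0], [-0.06, 0.32, 0], [-0.09, 0.39, 0]]' --rot '[[0, 0, 0], [0, 0, 0.02], [0, 0, 0.04], [0, 0, 0.06], [0, 0, 0.08]]' --claw '[0, 0, 0, 0, 0]'

```text
time: 11.72
tool_pos: [537.2, 69.5, 17.3]
tcp_rot: [-3.14, -0.0, 1.916]
contact_force: [-0.6, 1.2, 0.5]
grip_width: 0.2
```

```bash
python3 b.py top2
```

```text
scene 0.63 own rect [-82. -77.] [ 55. 242.] 21.6
[[-152.0, 26.0], [-63.0, -199.0], [-12.0, -179.0], [-101.0, 46.0]]
foil_right_end 0.84 [ -34. -195.] [ 708. -217.   25.]
[536.9  69.   17.5] [-0.1  0.1 -0.7] 11.975
```

View pics/top2.png

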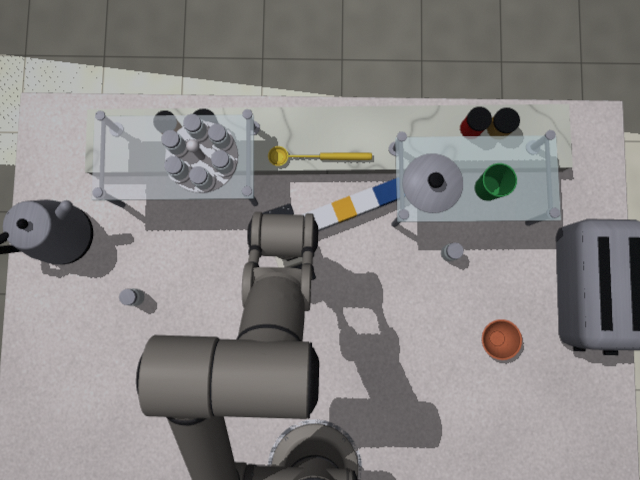

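The box is at own yaw 21.6° with its right end tucked at about (395,190) px behind the leg, and own y about -190. I'll keep swinging the left end in.

Call:
servo_tool --slide '[[-0.01, 0.045, 0], [-0.02, 0.09, 0], [-0.03, 0.135, 0], [-0.04, 0.18, 0], [-0.053, 0.22, 0]]' --rot '[[0, 0, 0.011], [0, 0, 0.022], [0, 0, 0.033], [0, 0, 0.044], [0, 0, 0.055]]' --claw '[0, 0, 0, 0, 0]'

```text
time: 12.6
tool_pos: [583.3, 74.0, 17.6]
tcp_rot: [-3.142, -0.0, 1.742]
contact_force: [-1.6, 0.9, -0.3]
grip_width: 0.1
```

```bash
python3 b.py
```

```text
scene 0.66 own rect [-70. -78.] [ 55. 249.] 11.4
[[-121.0, 39.0], [-72.0, -205.0], [-18.0, -194.0], [-68.0, 49.0]]
foil_left_end 0.26 [-427. -410.] [ 321. -441.   25.]
foil_right_end 0.93 [ -47. -205.] [ 695. -227.   25.]
[582.7  73.8  17.7] [ 0.3 -0.3 -0.7] 12.85
```

Call:
servo_tool --slide '[[-0.01, 0.045, 0], [-0.02, 0.09, 0], [-0.03, 0.135, 0], [-0.035, 0.18, 0], [-0.04, 0.22, 0]]' --rot '[[0, 0, 0.011], [0, 0, 0.022], [0, 0, 0.033], [0, 0, 0.044], [0, 0, 0.047]]' --claw '[0, 0, 0, 0, 0]'

```text
time: 13.48
tool_pos: [628.0, 73.6, 17.7]
tcp_rot: [-3.142, -0.0, 1.596]
contact_force: [-1.5, 0.0, 1.1]
grip_width: 0.7
```

```bash
python3 b.py
```

```text
scene 0.83 own rect [-57. -70.] [ 53. 281.] 1.7
[[-87.0, 70.0], [-79.0, -211.0], [-26.0, -209.0], [-35.0, 72.0]]
foil_left_end 0.69 [ -51. -405.] [ 697. -427.   25.]
foil_right_end 0.55 [-139. -167.] [ 603. -192.   25.]
[627.4  73.5  17.7] [-0.6 -0.1 -0.5] 13.725
```

Box is at yaw 1.7° with its right end at own y about -208, and about 30 mm from the ledge. Next is a push at its centre.

Call:
servo_tool --slide '[[0, -0.1, 0], [-0.15, -0.14, 0], [-0.35, -0.14, 0], [-0.52, -0.12, 0], [-0.59, -0.1, 0]]' --rot '[[0, 0, 0], [0, 0, 0], [0, 0, 0], [0, 0, 0], [0, 0, 0]]' --claw '[0, 0, 0, 0, 0]'

```text
time: 14.35
tool_pos: [610.6, -46.6, 18.0]
tcp_rot: [3.141, 0.0, 1.595]
contact_force: [0.0, 0.7, 0.4]
grip_width: 0.4
```

Call:
servo_tool --slide '[[0, 0.08, 0], [0, 0.13, 0], [0, 0.18, 0], [0, 0.22, 0], [0, 0.26, 0]]' --rot '[[0, 0, 0], [0, 0, 0], [0, 0, 0], [0, 0, 0], [0, 0, 0]]' --claw '[0, 0, 0, 0, 0]'

```text
time: 14.98
tool_pos: [662.6, -43.1, 17.7]
tcp_rot: [-3.141, -0.0, 1.597]
contact_force: [-3.3, 0.2, 3.2]
grip_width: -0.0
```

```bash
python3 b.py
```

```text
scene 0.78 own rect [-32. -70.] [290.  60.] 88.9
[[-64.0, -215.0], [-4.0, -216.0], [1.0, 74.0], [-59.0, 76.0]]
foil_left_end 0.67 [-28. 155.] [706. 134.  25.]
[662.8 -43.6  17.5] [ 0.4 -0.1 -0.3] 15.225
```

Call:
servo_tool --slide '[[0, 0.01, 0], [0, 0.02, 0], [0, 0.03, 0], [0, 0.035, 0], [0, 0.04, 0]]' --rot '[[0, 0, 0], [0, 0, 0], [0, 0, 0], [0, 0, 0], [0, 0, 0]]' --claw '[0, 0, 0, 0, 0]'

```text
time: 15.85
tool_pos: [670.4, -43.3, 17.7]
tcp_rot: [-3.141, -0.0, 1.597]
contact_force: [-3.8, -0.4, 2.1]
grip_width: 0.6
```

Call:
servo_tool --slide '[[0, 0.008, 0], [0, 0.016, 0], [0, 0.022, 0], [0, 0.027, 0], [0, 0.027, 0]]' --rot '[[0, 0, 0], [0, 0, 0], [0, 0, 0], [0, 0, 0], [0, 0, 0]]' --claw '[0, 0, 0, 0, 0]'

```text
time: 16.48
tool_pos: [671.3, -43.3, 17.6]
tcp_rot: [-3.131, -0.001, 1.597]
contact_force: [-21.4, -1.4, 12.7]
grip_width: 0.5
```

Ledge contact: the force rose to 21 N. Back off and check.

Call:
servo_tool --slide '[[0, -0.08, 0], [0, -0.25, -0.05], [0, -0.5, -0.2], [0, -0.75, -0.35], [0, -0.95, -0.45]]' --rot '[[0, 0, 0], [0, 0, 0], [0, 0, 0], [0, 0, 0], [0, 0, 0]]' --claw '[0, 0, 0, 0, 0]'

```text
time: 17.1
tool_pos: [485.4, -48.3, 109.1]
tcp_rot: [3.138, 0.001, 1.597]
contact_force: [0.2, -0.4, 1.4]
grip_width: 0.4
```

Call:
servo_tool --slide '[[0.2, -0.15, -0.1], [0.4, -0.25, -0.2], [0.6, -0.3, -0.3], [0.8, -0.3, -0.35], [0.98, -0.3, -0.4]]' --rot '[[0, 0, 0], [0, 0, 0], [0, 0, 0], [0, 0, 0], [0, 0, 0]]' --claw '[0, 0, 0, 0, 0]'

```text
time: 17.73
tool_pos: [421.6, 147.8, 188.8]
tcp_rot: [3.138, -0.001, 1.597]
contact_force: [0.0, -0.1, -0.4]
grip_width: 0.3
```

```bash
cat > d.py <<'E'
from h import *
import sys
c=capture("scene");s=capture("top")
a=cv2.resize(c["frame"][170:340,120:400,::-1],(800,486));b=s["frame"][90:240,80:570,::-1]
cv2.imwrite(f"pics/{sys.argv[1]}.png",np.vstack([cv2.resize(c["frame"][190:320,170:350,::-1],(480,347)),cv2.resize(b,(480,147))]))
m=silhouettes("foil_box","scene");P=pts(c,m[0]["pixels"]);q=(P[:,:2]-np.array([738,-21]))@np.array([[1,-.024],[.024,1]])
T=(P[:,2]>44)&(P[:,2]<56)
for y in range(-220,161,40):
    k=T&(abs(q[:,1]-y)<15)
    if k.sum()>10: print(y,k.sum(),np.percentile(q[k,0],[2,98]).round(1))
E
python3 b.py; python3 d.py fin
```

```text
none
foil_left_end 0.95 [-28. 150.] [706. 128.  25.]
[421.1 146.  187.6] [ 0.6 -0.5  0.1] 17.975
-220 16 [-43.6 -10.4]
-180 106 [-44.5  -4.4]
-140 122 [-45.4  -3.8]
-100 130 [-45.6  -4.2]
-60 139 [-46.9  -4.1]
-20 149 [-46.9  -5.3]
20 155 [-46.6  -5.7]
60 55 [-25.2  -4.5]
```

View pics/fin.png

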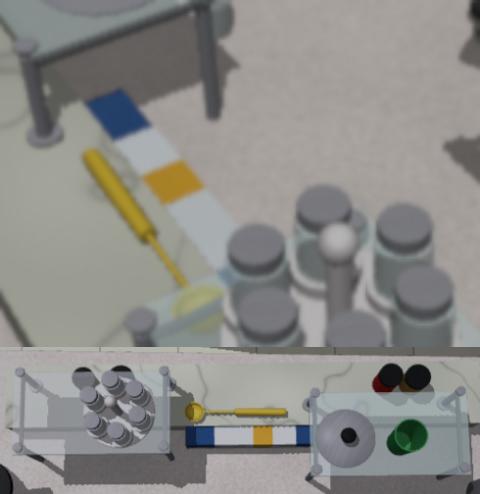

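The picture shows the box lying along the ledge between the legs, its right end under the glass behind the leg. Everything else looks unmoved. One check of parallelism against the ledge edge itself:

Run:
```python
from h import *
for n in("top","scene"):
    c=capture(n);P=pts(c,np.ones((480,640),bool))
    P=P[(P[:,0]>640)&(P[:,0]<850)];print(n)
    for y in range(-160,141,30):
        k=abs(P[:,1]-y)<8;b=P[k&(P[:,2]>42)&(P[:,2]<55)];l=P[k&(P[:,2]>57)&(P[:,2]<66)]
        if len(b)>5 and len(l)>5: print(y,"box",np.percentile(b[:,0],[3,97]).round(1),b[:,2].mean().round(1),"ledge",np.percentile(l[:,0],3).round(1))
c=capture("top");v=cv2.resize(c["frame"][160:195,235:410,::-1],(800,160),interpolation=cv2.INTER_CUBIC);cv2.imwrite("pics/strip.png",v)
```

```text
top
-160 box [691.9 820.9] 50.1 ledge 743.9
-130 box [690.4 800.6] 49.7 ledge 740.4
-100 box [691.3 837.1] 50.1 ledge 740.2
-70 box [689.3 833.9] 50.0 ledge 737.8
-40 box [688.7 842. ] 49.8 ledge 738.3
-10 box [687.8 823.4] 50.3 ledge 736.7
20 box [687.2 811.2] 49.7 ledge 738.2
50 box [686.6 823.4] 49.9 ledge 736.2
80 box [686.1 834.6] 50.0 ledge 736.0
110 box [685.8 821.1] 49.3 ledge 734.2
140 box [732.8 847.8] 53.1 ledge 736.1
scene
-160 box [696.4 736.2] 48.8 ledge 745.5
-130 box [694.9 737.1] 48.9 ledge 745.1
-100 box [693.6 740.9] 49.4 ledge 743.4
-70 box [692.8 735.9] 49.2 ledge 743.2
-40 box [692.5 734.2] 48.9 ledge 742.4
-10 box [691.6 733.9] 49.0 ledge 742.5
20 box [694.  732.1] 48.9 ledge 741.0
50 box [719.8 798.9] 50.2 ledge 740.2
```

View pics/strip.png

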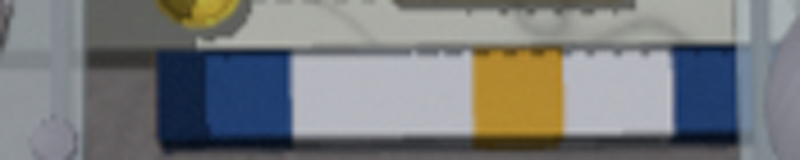

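The box front lies 49–51 mm from the ledge edge along its length, so it is flush. The robot is clear of everything, so I'm handing in.

```bash
python3 -c "
from plant import *
print(close_job())"
```

```text
the job is handed in; nothing more can be done
None
```

The foil box is put away flat against the ledge with its right end tucked behind the right leg, and the job is handed in. I did it with fingertip pushes only: I angled the right end in behind the leg, slid the box along its axis under the glass, swung the left end back, then nudged the middle home.

- **Flush:** in the top camera's depth picture, the box's front edge is 48–52 mm from the ledge's front edge wherever both show. That matches the 50 mm box width. The top camera reads the box top at about 50 mm, so it is level.
- **Tucked:** the right end is about 30–35 mm past the leg's far side. The left end is about 30 mm short of the left leg.
- **Forces and time:** the highest force I read was about 25 N, in one reading at the moment the box met the ledge. The arm finished at about 18 s, parked clear of everything.
- **Everything else:** nothing else looked moved in the last pictures, but I did not measure those items again.
- **Checks that failed or disagreed:** the box finder missed the box in two later scene-camera looks, and several end marks were wrong, so I used depth and the pictures instead. The two cameras also put the ledge edge about 2–6 mm apart.

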